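# Pick out the ripe cheeses by feel

### The job

Feel how ripe the small oblong cheeses in the open ripening box are by squeezing them gently across their narrow width: a ripe one gives clearly between the fingers, an unripe one hardly at all. Set the ripe ones down flat on the marble board for serving without dropping them, keep the firm ones flat on the mat in the ripening box, and then shut the box's lid. Leave the two jars and the knife where they are.

Things in the scene. Friction and masses are not known exactly. Their poses are not given: they have to be found in the camera images.
- cheese_a_mid (a point): Centre of one of four cheeses that look alike: cream-coloured oblong block, 80 mm long (its x), 48 mm wide (its y), 34 mm high (its z), centre 17 mm above its underside, 0.11 to 0.18 kg. All start flat on the mat in the box, side by side in any order, long axis about along the box's x, 25 mm or more of clear space beside each. Some are ripe, some firm: see cheese_b_mid for the feel.
- cheese_b_mid (a point): As cheese_a_mid, another cheese. The feel of all four: gripped across the 48 mm width with 5 to 10 N a ripe one narrows by 6 to 10 mm in all (each side gives 3 to 5 mm, then holds, so it can be lifted), a firm one by less than 2 mm; it springs back when let go. A grip of more than about 25 N bruises any of them.
- cheese_c_mid (a point): As cheese_a_mid, another of the four cheeses: same look and size; ripe or firm, only the feel tells.
- cheese_d_mid (a point): As cheese_a_mid, another of the four cheeses: same look and size; ripe or firm, only the feel tells.
- box_floor (a point): Middle of the straw mat's upper face inside the ripening box, 9 mm above the worktop; axes along the box: x across it from the front wall to the hinge side (away from the robot), y along it. Fixed grey tub, outside 150 mm (x) by 400 mm (y) by 60 mm high, walls 5 mm, inside 140 by 390 mm; the rim is 51 mm above the mat.
- lid_hinge (a point): Middle of the lid's hinge line, on the far (+x) long rim of the box, 63 mm above the worktop; its axes are the box's, the hinge line runs along its y.
- lid (a joint): Angle of the ripening box's hinged lid, rad: 0 is shut (level on the rim), pi/2 upright, the stop is at 1.95 (leaning back, away from the robot). A clear 5 mm panel with a blue frame, 150 mm from hinge to free edge and 400 mm long. The hinge is stiff: the lid stays where it is left and swings when pushed with about 2 to 3 N near its free edge.
- lid_edge (a point): Middle of the lid's free edge, 150 mm from the hinge line; a blue thumb tab 90 mm wide and 5 mm thick sticks out 18 mm beyond it. Open, it is the top of the upright lid.
- board_top (a point): Centre of the top face of the fixed white marble board, 260 mm (its x) by 170 mm (its y), 16 mm thick, lying on the worktop.
- honey: Amber honey jar with a brass lid, 66 mm across, 95 mm high; origin at the centre of its underside. Leave alone.
- jam: Dark jam jar with a black lid, 72 mm across, 75 mm high; origin at the centre of its underside. Leave alone.
- knife: Cheese knife lying on the worktop, 200 mm long along its y (blade to +y), 24 mm wide, 16 mm high; origin under its middle. Leave alone.

How it is judged:
By the outcome, as a careful person would: the job done as asked, in the order asked, and still so for the second after the job is handed in, with the robot touching nothing.
It also fails if it takes over 72 s, if anything falls off the work surface, if the arm or the gripper's body presses on something with over 40 N, if the wrist force passes 120 N, or if a joint passes its speed limit or range.

### The arm

A 6-joint arm with a two-finger parallel gripper is mounted at the origin on the work surface. World frame = base frame: x ahead of the robot, y to its left, z up, the work surface at z = 0. Lengths are in m, angles in rad, forces in N, time in s.
With the tool pointing down it reaches from about 0.375 to 0.975 m from the base axis. Payload 3.8 kg.
Tool frame: the origin (TCP) lies between the finger pads; the fingertips stand 19 mm ahead of it and the grasp point (between the pads) is the TCP (robot.tcp_to_tips is the distance from the TCP to the fingertips, in m); z points along the fingers, y is the line along which they close (so a half turn about z gives the same grasp; the last joint's range is limited). The gripper opens to 85 mm and grips with 20 to 120 N. Pads are 22 mm wide; open, the fingers measure 114 mm over their backs; the gripper's body (76 mm by 85 mm) begins 54 mm behind the grasp point. The pads swing forward as they close: fully open they stand 13 mm farther back than shut.
Start: joints at [1.308, 0.264, 1.604, -0, 1.274, -0.037], TCP at [0.151, 0.658, 0.23] pointing down, gripper open.
Joint ranges: [-2.63, 2.63], [-0.94, 2.18], [0.31, 2.57], [-1.31, 4.45], [0, 2.66], [-2.55, 2.55]. Speed limits (rad/s): [2.57, 2.57, 3.14, 3.14, 3.14, 3.14].

### API

Orientations are given as a rotation vector (axis times angle).
In Python, from bench import telemetry, cams, robot gives the robot as it stands.
- The arm moves only by the tool carry_out, never from a script. Its argument "increments" is a list of rows, each an object of numbers: "fingers": the opening in per cent of the stroke, from 0 (shut) to 100 (fully open); "x", "y", "z": the shift along the tool's x, y, z in mm; "turn": the turn about the tool's z in rad. A call has 1 to 20 rows; each row is the pose to reach, as a shift and turn from the pose commanded when the call began, along the tool's axes at that moment; what a row does not reach only later rows make up. A row lasts 1/10 s, in which the tool goes at most 50 mm and 8.59 degrees, less where a joint would pass 70% of its speed; a pose out of reach is approached as far as the arm can. A call with a gripper value outside its range is refused whole. The fingers move at their own pace and stop on an object; the grip force is fixed at half the most. Time passes only in rows, so rows that repeat a pose let the fingers close. It gives the time, the measured TCP pose, the force, the opening and the grip force at its end, in the units of the state.
- telemetry.read_state(): the state, without advancing time (a new reading comes with each control period).
- cams.read_camera(name): name is "scene" or "top" or "wrist"; returns (picture, depth): 384x512x3 uint8, red, green, blue; 384x512 float32, m along the optical axis (not along the pixel's ray), 0 where there is no reading.
- cams.calibration(name): a dict with "fx", "fy", "cx", "cy" (pixels), "cam_to_world" (4x4, takes a point from camera to world coordinates). Camera axes: x right, y down, z forward; pixel columns grow to the right and rows downward; lengths in m; the calibration is good to about 2 mm. The wrist camera is an equidistant fisheye: a pixel r from the principal point sees the ray r / f radians off the axis. A picture is of the moment at which its call begins: read the wrist's pose just before it. calibration takes no time and is no camera call; for the wrist camera it gives the pose at the moment of the call.
- robot.hand_in(): hands the job in; it is judged then, once.
The state is a dict: "time": time; "qpos": joint angles; "joint_vel": joint speeds; "joint_efforts": joint torques, N m; "ee_pos": TCP position; "eef_rot": TCP orientation; "wrist_force": force on the tool from outside, world axes, zero at the start; "torque": the same for the moment, N m; "grip_width": finger opening in m; "grip_force": force on a finger pad.
Only numpy, scipy, OpenCV 4.12 (cv2) and the standard library are available. Lean on these libraries where they do the work, as an engineer would, in place of code of your own. Each camera call takes 0.05 s, during which the arm holds its last target. There are 200 camera calls.

## Working session

There is one attempt and no reset: what is moved stays moved. The work goes in short steps, Python scripts to look and compute and a tool call to move; the robot and the scene stay as the last step left them, time stands still between calls to the robot, and variables do not carry over. Pictures are saved under pics/ and viewed, at most 10 in all, crops included, and the job is handed in when it is done.

Besides the shell and the picture viewer there is one more tool, called after ">>>" as name([rows], argument=value, ...), one row to a line, values as JSON. carry_out: Moves the arm, as the interface text tells. Its arguments: {"type":"object","properties":{"increments":{"type":"array","items":{"type":"object","properties":{"fingers":{"type":"number"},"x":{"type":"number"},"y":{"type":"number"},"z":{"type":"number"},"turn":{"type":"number"}}}}},"required":["increments"]}

```bash
mkdir -p pics; ls; python3 - <<'E'
from bench import telemetry,cams,robot
import cv2,numpy as np
s=telemetry.read_state()
print({k:np.round(v,3).tolist() for k,v in s.items()})
ims=[]
for n in ("scene","top"):
    p,d=cams.read_camera(n); c=cams.calibration(n)
    np.savez(f"{n}.npz",p=p,d=d,M=c["cam_to_world"],K=[c["fx"],c["fy"],c["cx"],c["cy"]])
    print(n,c["fx"],c["cx"],c["cy"],np.round(c["cam_to_world"],3).tolist())
    cv2.imwrite(f"pics/{n}0.png",p[:,:,::-1])
E
```

```text
pics
{'time': 0.0, 'qpos': [1.308, 0.265, 1.605, 0.0, 1.274, -0.037], 'joint_vel': [0.001, -0.001, -0.001, 0.001, 0.0, -0.001], 'joint_efforts': [0.001, -51.513, -36.731, 0.0, 0.013, 0.0], 'ee_pos': [0.151, 0.657, 0.228], 'eef_rot': [-0.354, -3.121, 0.004], 'wrist_force': [0.07, -0.371, -0.718], 'torque': [-0.016, -0.055, 0.011], 'grip_force': 0.0, 'grip_width': 0.085}
scene 347.0630644745828 252.8292501612901 187.22829038580608 [[0.752, 0.585, -0.303, 0.839], [0.659, -0.671, 0.339, -0.253], [-0.005, -0.454, -0.891, 0.845], [0.0, 0.0, 0.0, 1.0]]
top 381.71685780904 255.42644115089982 189.2706432926767 [[0.014, -0.998, 0.059, 0.515], [-1.0, -0.015, -0.025, 0.056], [0.026, -0.059, -0.998, 1.091], [0.0, 0.0, 0.0, 1.0]]
```

View pics/top0.png

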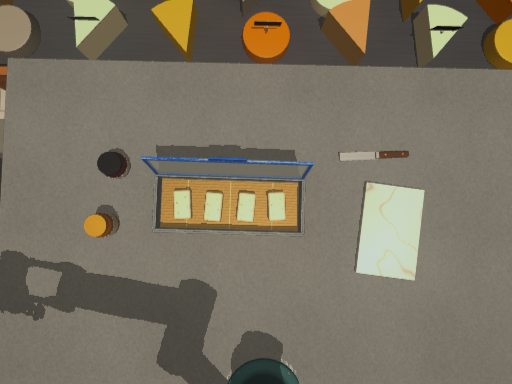

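View pics/scene0.png

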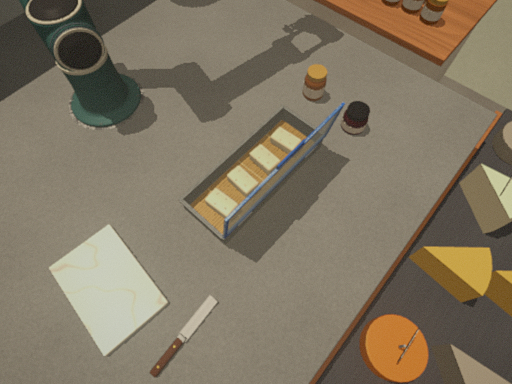

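The top view shows four cheeses in the box at about (182,204), (213,207), (246,207) and (277,206). The board is at (390,231), the knife at (374,155), the jars at (112,164) and (97,225), and the open lid along row 165. The scene view agrees with this.

```bash
cat > h.py <<'E'
import numpy as np,cv2
from scipy.spatial.transform import Rotation as Ro
from bench import telemetry
def load(n):
    f=np.load(n+".npz"); return f["p"],f["d"],f["M"],f["K"]
def cast(uv,z,M,K):
    uv=np.atleast_2d(uv).astype(float)
    r=np.c_[(uv[:,0]-K[2])/K[0],(uv[:,1]-K[3])/K[1],np.ones(len(uv))]@M[:3,:3].T
    return M[:3,3]+r*((z-M[2,3])/r[:,2])[:,None]
def proj3(d,M,K):
    v,u=np.mgrid[:d.shape[0],:d.shape[1]]
    c=np.stack([(u-K[2])/K[0]*d,(v-K[3])/K[1]*d,d],-1)
    return c@M[:3,:3].T+M[:3,3]
def go(x,y,z,yaw=None):
    "shift in tool axes (mm), turn; yaw = world yaw of tool y from world +y"
    s=telemetry.read_state(); R=Ro.from_rotvec(s["eef_rot"]).as_matrix()
    d=R.T@(np.array([x,y,z])-s["ee_pos"])*1000
    cur=np.arctan2(-R[0,1],R[1,1]); t=0 if yaw is None else -(yaw-cur)
    return np.round(d,1).tolist(),round(float(t),3)
E
python3 - <<'E'
from h import *
p,d,M,K=load("top"); P=proj3(d,M,K)
hsv=cv2.cvtColor(p,cv2.COLOR_RGB2HSV)
m=((hsv[...,2]>170)&(hsv[...,1]<80)).astype(np.uint8); m[:100]=0
for c in cv2.findContours(m,0,2)[0]:
    a=cv2.contourArea(c)
    if a<200: continue
    z=.016 if a>2000 else .043
    b=cv2.boxPoints(cv2.minAreaRect(c)); q=cast(b,z,M,K)[:,:2]
    ctr=q.mean(0); e=[q[1]-q[0],q[2]-q[1]]; L=max(e,key=np.linalg.norm)
    msk=np.zeros(m.shape,np.uint8); cv2.drawContours(msk,[c],-1,1,-1)
    zz=P[...,2][msk>0]
    print("area",a,"ctr",np.round(ctr,4),"dims",np.round([np.linalg.norm(k) for k in e],3),"yaw long",round(float((np.arctan2(L[1],L[0])+np.pi/2)%np.pi-np.pi/2),3),"z",np.round(np.median(zz),4))
bl=(hsv[...,0]>105)&(hsv[...,0]<130)&(hsv[...,1]>150)&(hsv[...,2]>80); bl[:100]=0;bl[300:]=0
for n in("top","scene"):
    p,d,M,K=load(n);P=proj3(d,M,K);h=cv2.cvtColor(p,cv2.COLOR_RGB2HSV)
    b=(h[...,0]>105)&(h[...,0]<130)&(h[...,1]>150)&(h[...,2]>80)&(d>0)
    Q=P[b];Q=Q[(Q[:,0]<.8)&(Q[:,0]>.4)&(abs(Q[:,1])<.5)&(Q[:,2]>.03)]
    print(n,len(Q)); 
    for lo in np.arange(.05,.26,.03):
        q=Q[(Q[:,2]>=lo)&(Q[:,2]<lo+.03)]
        if len(q): print(round(lo,2),len(q),np.round(q.mean(0),3),np.round(q[:,1].min(),3),np.round(q[:,1].max(),3))
# box rim, from grey pts at z~.06
p,d,M,K=load("top");P=proj3(d,M,K)
r=(abs(P[...,2]-.060)<.006)&(P[...,0]>.4)&(P[...,0]<.7)&(abs(P[...,1])<.4)
pts=P[r][:,:2].astype(np.float32); print("rim",len(pts),cv2.minAreaRect(pts))
print(go(.5,0,.3,0))
E
```

```text
area 349.0 ctr [0.5277 0.0549] dims [0.073 0.04 ] yaw long -0.07 z 0.0409
area 348.5 ctr [ 0.532  -0.0296] dims [0.04  0.073] yaw long 0.06 z 0.0409
area 349.5 ctr [0.5278 0.1452] dims [0.073 0.04 ] yaw long -0.065 z 0.0409
area 342.0 ctr [0.5335 0.2299] dims [0.039 0.072] yaw long 0.066 z 0.0409
area 5214.5 ctr [ 0.4673 -0.3551] dims [0.259 0.17 ] yaw long -0.122 z 0.0141
top 298
0.05 1 [0.615 0.295 0.073] 0.295 0.295
0.08 3 [0.619 0.294 0.101] 0.292 0.296
0.11 3 [0.622 0.293 0.125] 0.293 0.293
0.14 5 [0.626 0.294 0.156] 0.293 0.295
0.17 4 [0.632 0.294 0.191] 0.292 0.295
0.2 282 [0.634 0.131 0.213] -0.096 0.295
scene 16
0.2 16 [0.636 0.116 0.224] 0.056 0.291
rim 1277 ((0.5389754772186279, 0.1507948487997055), (0.517683744430542, 0.18852749466896057), 83.90775299072266)
([-487.3, -562.5, -70.4], -0.226)
```

```bash
python3 -c "
from h import *
from bench import robot
print(robot.tcp_to_tips); print(go(.5335,.23,.14,.066))"
```

```text
0.019
([-468.5, -330.6, 89.1], -0.292)
```

>>> carry_out([
  {"x":-468,"y":-331,"z":0,"turn":-0.292,"fingers":82},
  {"x":-468,"y":-331,"z":0,"turn":-0.292,"fingers":82},
  {"x":-468,"y":-331,"z":0,"turn":-0.292,"fingers":82},
  {"x":-468,"y":-331,"z":0,"turn":-0.292,"fingers":82},
  {"x":-468,"y":-331,"z":0,"turn":-0.292,"fingers":82},
  {"x":-468,"y":-331,"z":0,"turn":-0.292,"fingers":82},
  {"x":-468,"y":-331,"z":0,"turn":-0.292,"fingers":82},
  {"x":-468,"y":-331,"z":0,"turn":-0.292,"fingers":82},
  {"x":-468,"y":-331,"z":0,"turn":-0.292,"fingers":82},
  {"x":-468,"y":-331,"z":0,"turn":-0.292,"fingers":82},
  {"x":-468,"y":-331,"z":0,"turn":-0.292,"fingers":82},
  {"x":-468,"y":-331,"z":0,"turn":-0.292,"fingers":82},
  {"x":-468,"y":-331,"z":89,"turn":-0.292,"fingers":82},
  {"x":-468,"y":-331,"z":89,"turn":-0.292,"fingers":82},
  {"x":-468,"y":-331,"z":89,"turn":-0.292,"fingers":82},
  {"x":-468,"y":-331,"z":89,"turn":-0.292,"fingers":82},
])

```text
time: 1.7
ee_pos: [0.5323, 0.2302, 0.14]
eef_rot: [0.104, -3.137, 0.001]
wrist_force: [0.1, 0.2, 0.5]
grip_width: 0.0702
grip_force: 0.0
```

```bash
python3 - <<'E'
from h import *
from bench import cams
print(go(.5335,.23,.036,.066)); s=telemetry.read_state(); print(s['ee_pos'],s['grip_width'],s['wrist_force'])
c=cams.calibration("wrist");p,d=cams.read_camera("wrist")
print({k:np.round(v,3).tolist() for k,v in c.items()})
cv2.imwrite("pics/w1.png",p[:,:,::-1])
E
```

```text
([-1.5, -0.2, 104.0], 0.0)
[0.53229016 0.23019474 0.13999707] 0.0702330171946021 [0.0671441  0.21220091 0.45951987]
{'fx': 297.319, 'fy': 297.319, 'cx': 256.964, 'cy': 193.305, 'cam_to_world': [[-0.068, 0.946, 0.318, 0.451], [0.998, 0.064, 0.022, 0.224], [0.001, 0.318, -0.948, 0.284], [0.0, 0.0, 0.0, 1.0]]}
```

View pics/w1.png

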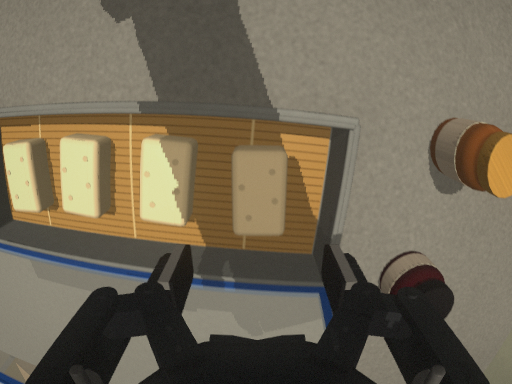

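The wrist view shows the first cheese at (260,190), centred between the open fingers at (175,280) and (340,280). The lid frame is behind them.

>>> carry_out([
  {"x":-1,"z":50,"fingers":82},
  {"x":-1,"z":90,"fingers":82},
  {"x":-1,"z":104,"fingers":80},
  {"x":-1,"z":104,"fingers":70},
  {"x":-1,"z":104,"fingers":62},
  {"x":-1,"z":104,"fingers":60},
  {"x":-1,"z":104,"fingers":60},
  {"x":-1,"z":104,"fingers":60},
])

```text
invalid input
```

>>> carry_out([
  {"x":-1,"y":0,"z":50,"turn":0,"fingers":82},
  {"x":-1,"y":0,"z":90,"turn":0,"fingers":82},
  {"x":-1,"y":0,"z":104,"turn":0,"fingers":80},
  {"x":-1,"y":0,"z":104,"turn":0,"fingers":70},
  {"x":-1,"y":0,"z":104,"turn":0,"fingers":62},
  {"x":-1,"y":0,"z":104,"turn":0,"fingers":60},
  {"x":-1,"y":0,"z":104,"turn":0,"fingers":60},
  {"x":-1,"y":0,"z":104,"turn":0,"fingers":60},
])

```text
time: 2.55
ee_pos: [0.5353, 0.231, 0.0383]
eef_rot: [-0.104, 3.137, 0.001]
wrist_force: [-0.7, 0.5, -0.4]
grip_width: 0.0512
grip_force: 0.0
```

Now I'll squeeze in small steps.

>>> carry_out([
  {"x":0,"y":0,"z":0,"turn":0,"fingers":57},
  {"x":0,"y":0,"z":0,"turn":0,"fingers":56},
  {"x":0,"y":0,"z":0,"turn":0,"fingers":55},
  {"x":0,"y":0,"z":0,"turn":0,"fingers":55},
])

```text
time: 2.95
ee_pos: [0.534, 0.2305, 0.0365]
eef_rot: [0.104, -3.14, 0.0]
wrist_force: [0.2, -0.0, 0.7]
grip_width: 0.0472
grip_force: 0.0
```

>>> carry_out([
  {"x":0,"y":0,"z":0,"turn":0,"fingers":54},
  {"x":0,"y":0,"z":0,"turn":0,"fingers":54},
  {"x":0,"y":0,"z":0,"turn":0,"fingers":53},
  {"x":0,"y":0,"z":0,"turn":0,"fingers":53},
])

```text
time: 3.35
ee_pos: [0.5342, 0.2306, 0.0367]
eef_rot: [-0.104, 3.14, 0.0]
wrist_force: [0.9, -0.2, 1.0]
grip_width: 0.0453
grip_force: 0.3
```

>>> carry_out([
  {"x":0,"y":0,"z":0,"turn":0,"fingers":52},
  {"x":0,"y":0,"z":0,"turn":0,"fingers":51},
  {"x":0,"y":0,"z":0,"turn":0,"fingers":50},
  {"x":0,"y":0,"z":0,"turn":0,"fingers":50},
])

```text
time: 3.75
ee_pos: [0.5343, 0.2307, 0.037]
eef_rot: [-0.104, 3.14, 0.0]
wrist_force: [-0.9, -0.5, 3.5]
grip_width: 0.0432
grip_force: 1.9
```

>>> carry_out([
  {"x":0,"y":0,"z":0,"turn":0,"fingers":49},
  {"x":0,"y":0,"z":0,"turn":0,"fingers":48},
  {"x":0,"y":0,"z":0,"turn":0,"fingers":47},
  {"x":0,"y":0,"z":0,"turn":0,"fingers":47},
])

```text
time: 4.15
ee_pos: [0.5343, 0.2308, 0.0373]
eef_rot: [-0.104, 3.139, 0.0]
wrist_force: [-2.4, -0.1, 6.9]
grip_width: 0.0403
grip_force: 3.2
```

>>> carry_out([
  {"x":0,"y":0,"z":-1,"turn":0,"fingers":46},
  {"x":0,"y":0,"z":-1,"turn":0,"fingers":45},
  {"x":0,"y":0,"z":-1,"turn":0,"fingers":45},
])

```text
time: 4.45
ee_pos: [0.5343, 0.2307, 0.0377]
eef_rot: [-0.104, 3.14, 0.0]
wrist_force: [1.0, 1.0, 2.0]
grip_width: 0.0387
grip_force: 1.3
```

>>> carry_out([
  {"x":0,"y":0,"z":0,"turn":0,"fingers":44},
  {"x":0,"y":0,"z":0,"turn":0,"fingers":43},
  {"x":0,"y":0,"z":0,"turn":0,"fingers":43},
])

```text
time: 4.75
ee_pos: [0.5343, 0.2308, 0.0378]
eef_rot: [-0.104, 3.14, 0.001]
wrist_force: [-0.9, 2.8, 3.1]
grip_width: 0.0368
grip_force: 17.6
```

>>> carry_out([
  {"x":0,"y":0,"z":0,"turn":0,"fingers":43.6},
  {"x":0,"y":0,"z":0,"turn":0,"fingers":43.6},
])

```text
time: 4.95
ee_pos: [0.5343, 0.2308, 0.0378]
eef_rot: [-0.104, 3.14, 0.001]
wrist_force: [-0.5, 2.7, 2.8]
grip_width: 0.037
grip_force: 13.8
```

```bash
python3 -c "
from h import *
print(go(.526,-.405,.13,-.1))"
```

```text
([50.3, -633.8, -92.4], 0.166)
```

>>> carry_out([
  {"x":0,"y":0,"z":-10,"turn":0,"fingers":43.6},
  {"x":0,"y":0,"z":-30,"turn":0,"fingers":43.6},
  {"x":0,"y":0,"z":-60,"turn":0,"fingers":43.6},
  {"x":0,"y":0,"z":-90,"turn":0,"fingers":43.6},
  {"x":0,"y":0,"z":-92,"turn":0,"fingers":43.6},
])

```text
time: 5.45
ee_pos: [0.5369, 0.231, 0.1342]
eef_rot: [-0.104, 3.133, 0.002]
wrist_force: [0.8, -0.6, -1.1]
grip_width: 0.0374
grip_force: 12.7
```

>>> carry_out([
  {"x":1,"y":-15,"z":0,"turn":0,"fingers":43.6},
  {"x":4,"y":-45,"z":0,"turn":0,"fingers":43.6},
  {"x":7,"y":-90,"z":0,"turn":0.02,"fingers":43.6},
  {"x":10,"y":-135,"z":0,"turn":0.04,"fingers":43.6},
  {"x":14,"y":-180,"z":0,"turn":0.05,"fingers":43.6},
  {"x":18,"y":-225,"z":0,"turn":0.06,"fingers":43.6},
  {"x":21,"y":-270,"z":0,"turn":0.08,"fingers":43.6},
  {"x":25,"y":-315,"z":0,"turn":0.09,"fingers":43.6},
  {"x":28,"y":-360,"z":0,"turn":0.1,"fingers":43.6},
  {"x":32,"y":-405,"z":0,"turn":0.11,"fingers":43.6},
  {"x":36,"y":-450,"z":0,"turn":0.12,"fingers":43.6},
  {"x":39,"y":-495,"z":0,"turn":0.13,"fingers":43.6},
  {"x":43,"y":-540,"z":0,"turn":0.14,"fingers":43.6},
  {"x":46,"y":-585,"z":0,"turn":0.15,"fingers":43.6},
  {"x":49,"y":-615,"z":0,"turn":0.16,"fingers":43.6},
  {"x":50,"y":-630,"z":0,"turn":0.166,"fingers":43.6},
  {"x":50,"y":-634,"z":0,"turn":0.166,"fingers":43.6},
  {"x":50,"y":-634,"z":0,"turn":0.166,"fingers":43.6},
])

```text
time: 7.25
ee_pos: [0.5252, -0.4046, 0.1283]
eef_rot: [-0.157, -3.135, -0.003]
wrist_force: [0.6, 0.8, -1.9]
grip_width: 0.0373
grip_force: 12.7
```

```bash
python3 - <<'E'
from h import *
from bench import cams
print(go(.526,-.405,.046,-.1)); s=telemetry.read_state(); print(s['ee_pos'],s['grip_width'],s['wrist_force'])
c=cams.calibration("wrist");p,d=cams.read_camera("wrist")
cv2.imwrite("pics/w2.png",p[:,:,::-1])
E
```

```text
([-1.1, -0.5, 82.2], -0.0)
[ 0.52515406 -0.4046055   0.12825275] 0.03730874398999829 [ 0.62407207  0.7697274  -1.86372327]
```

View pics/w2.png

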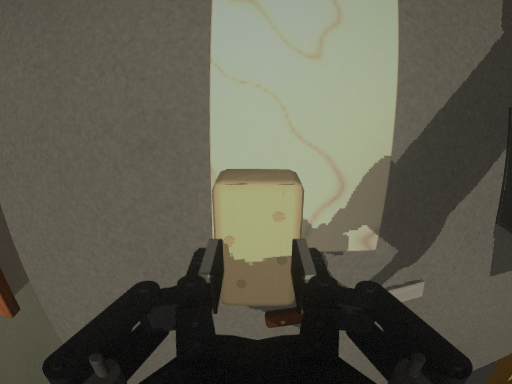

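The cheese is held level at (258,240), over the end of the board, whose left edge is at column 211 and right edge near 397.

>>> carry_out([
  {"x":7,"y":6,"z":30,"turn":0,"fingers":43.6},
  {"x":7,"y":6,"z":60,"turn":0,"fingers":43.6},
  {"x":7,"y":6,"z":76,"turn":0,"fingers":43.6},
  {"x":7,"y":6,"z":80,"turn":0,"fingers":43.6},
  {"x":7,"y":6,"z":82,"turn":0,"fingers":43.6},
  {"x":7,"y":6,"z":82,"turn":0,"fingers":43.6},
])

```text
time: 7.9
ee_pos: [0.5209, -0.3991, 0.0489]
eef_rot: [0.156, 3.136, -0.002]
wrist_force: [0.1, 0.0, -1.0]
grip_width: 0.037
grip_force: 12.7
```

>>> carry_out([
  {"x":0,"y":0,"z":1,"turn":0,"fingers":43.6},
  {"x":0,"y":0,"z":2,"turn":0,"fingers":43.6},
  {"x":0,"y":0,"z":2,"turn":0,"fingers":43.6},
])

```text
time: 8.2
ee_pos: [0.5202, -0.3991, 0.0464]
eef_rot: [0.157, 3.137, -0.001]
wrist_force: [0.4, -0.5, -0.9]
grip_width: 0.0371
grip_force: 12.7
```

>>> carry_out([
  {"x":0,"y":0,"z":1,"turn":0,"fingers":43.6},
  {"x":0,"y":0,"z":2,"turn":0,"fingers":43.6},
  {"x":0,"y":0,"z":2,"turn":0,"fingers":43.6},
])

```text
time: 8.5
ee_pos: [0.52, -0.399, 0.0448]
eef_rot: [0.157, 3.137, -0.001]
wrist_force: [-2.3, 0.6, 5.0]
grip_width: 0.0372
grip_force: 14.3
```

>>> carry_out([
  {"x":0,"y":0,"z":0,"turn":0,"fingers":50},
  {"x":0,"y":0,"z":0,"turn":0,"fingers":57},
  {"x":0,"y":0,"z":0,"turn":0,"fingers":66},
  {"x":0,"y":0,"z":0,"turn":0,"fingers":72},
  {"x":0,"y":0,"z":0,"turn":0,"fingers":75},
  {"x":0,"y":0,"z":-30,"turn":0,"fingers":75},
  {"x":0,"y":0,"z":-60,"turn":0,"fingers":80},
  {"x":0,"y":0,"z":-90,"turn":0,"fingers":82},
])

```text
time: 9.3
ee_pos: [0.5195, -0.3984, 0.1341]
eef_rot: [-0.157, -3.137, -0.001]
wrist_force: [0.3, 0.1, -0.1]
grip_width: 0.0702
grip_force: 0.0
```

```bash
python3 -c "
from h import *
print(go(.528,.145,.12,-.065))"
```

```text
([45.7, 541.6, 14.5], -0.035)
```

>>> carry_out([
  {"x":46,"y":542,"z":0,"turn":-0.035,"fingers":82},
  {"x":46,"y":542,"z":0,"turn":-0.035,"fingers":82},
  {"x":46,"y":542,"z":0,"turn":-0.035,"fingers":82},
  {"x":46,"y":542,"z":0,"turn":-0.035,"fingers":82},
  {"x":46,"y":542,"z":0,"turn":-0.035,"fingers":82},
  {"x":46,"y":542,"z":0,"turn":-0.035,"fingers":82},
  {"x":46,"y":542,"z":0,"turn":-0.035,"fingers":82},
  {"x":46,"y":542,"z":0,"turn":-0.035,"fingers":82},
  {"x":46,"y":542,"z":0,"turn":-0.035,"fingers":82},
  {"x":46,"y":542,"z":0,"turn":-0.035,"fingers":82},
  {"x":46,"y":542,"z":0,"turn":-0.035,"fingers":82},
  {"x":46,"y":542,"z":0,"turn":-0.035,"fingers":82},
  {"x":46,"y":542,"z":0,"turn":-0.035,"fingers":82},
  {"x":46,"y":542,"z":0,"turn":-0.035,"fingers":82},
  {"x":46,"y":542,"z":40,"turn":-0.035,"fingers":82},
  {"x":46,"y":542,"z":80,"turn":-0.035,"fingers":82},
  {"x":46,"y":542,"z":97,"turn":-0.035,"fingers":80},
  {"x":46,"y":542,"z":97,"turn":-0.035,"fingers":68},
  {"x":46,"y":542,"z":97,"turn":-0.035,"fingers":60},
  {"x":46,"y":542,"z":97,"turn":-0.035,"fingers":58},
])

```text
time: 11.3
ee_pos: [0.5298, 0.1448, 0.0384]
eef_rot: [0.104, 3.137, 0.001]
wrist_force: [-0.9, 0.5, 0.7]
grip_width: 0.0498
grip_force: 0.0
```

>>> carry_out([
  {"x":0,"y":0,"z":0,"turn":0,"fingers":57},
  {"x":0,"y":0,"z":0,"turn":0,"fingers":56},
  {"x":0,"y":0,"z":0,"turn":0,"fingers":55},
  {"x":0,"y":0,"z":0,"turn":0,"fingers":55},
])

```text
time: 11.7
ee_pos: [0.5283, 0.1453, 0.0371]
eef_rot: [0.101, 3.139, 0.0]
wrist_force: [0.6, 0.6, 0.1]
grip_width: 0.0466
grip_force: 0.0
```

>>> carry_out([
  {"x":0,"y":0,"z":0,"turn":0,"fingers":54},
  {"x":0,"y":0,"z":0,"turn":0,"fingers":53},
  {"x":0,"y":0,"z":0,"turn":0,"fingers":53},
])

```text
time: 12.0
ee_pos: [0.528, 0.1453, 0.0367]
eef_rot: [-0.102, -3.14, -0.0]
wrist_force: [0.1, 0.9, 0.5]
grip_width: 0.0454
grip_force: 0.4
```

>>> carry_out([
  {"x":0,"y":0,"z":0,"turn":0,"fingers":52},
  {"x":0,"y":0,"z":0,"turn":0,"fingers":51},
  {"x":0,"y":0,"z":0,"turn":0,"fingers":50},
  {"x":0,"y":0,"z":0,"turn":0,"fingers":50},
])

```text
time: 12.4
ee_pos: [0.5281, 0.1453, 0.037]
eef_rot: [0.102, 3.14, 0.0]
wrist_force: [-0.8, 0.3, 5.2]
grip_width: 0.0427
grip_force: 2.4
```

>>> carry_out([
  {"x":0,"y":0,"z":0,"turn":0,"fingers":48.5},
  {"x":0,"y":0,"z":0,"turn":0,"fingers":47},
  {"x":0,"y":0,"z":-1,"turn":0,"fingers":46},
  {"x":0,"y":0,"z":-1,"turn":0,"fingers":45},
  {"x":0,"y":0,"z":-1,"turn":0,"fingers":44.5},
  {"x":0,"y":0,"z":-1,"turn":0,"fingers":44.5},
])

```text
time: 13.0
ee_pos: [0.5283, 0.1454, 0.0377]
eef_rot: [0.102, 3.139, 0.001]
wrist_force: [0.8, 1.3, 1.4]
grip_width: 0.0382
grip_force: 1.6
```

>>> carry_out([
  {"x":0,"y":0,"z":0,"turn":0,"fingers":44},
  {"x":0,"y":0,"z":0,"turn":0,"fingers":43.8},
  {"x":0,"y":0,"z":0,"turn":0,"fingers":43.8},
])

```text
time: 13.3
ee_pos: [0.5283, 0.1453, 0.0378]
eef_rot: [0.102, 3.139, 0.0]
wrist_force: [0.3, 0.7, 2.7]
grip_width: 0.0377
grip_force: 8.2
```

>>> carry_out([
  {"x":0,"y":0,"z":-10,"turn":0,"fingers":43.6},
  {"x":0,"y":0,"z":-30,"turn":0,"fingers":43.6},
  {"x":0,"y":0,"z":-60,"turn":0,"fingers":43.6},
  {"x":0,"y":0,"z":-90,"turn":0,"fingers":43.6},
  {"x":0,"y":0,"z":-92,"turn":0,"fingers":43.6},
  {"x":0,"y":0,"z":-92,"turn":0,"fingers":43.6},
])

```text
time: 13.9
ee_pos: [0.5284, 0.145, 0.1305]
eef_rot: [0.102, 3.138, 0.0]
wrist_force: [0.6, -0.7, -1.9]
grip_width: 0.0376
grip_force: 10.0
```

```bash
python3 -c "
from h import *
print(go(.402,-.352,.0485,-.1))"
```

```text
([94.0, -504.2, 81.8], 0.035)
```

>>> carry_out([
  {"x":3,"y":-15,"z":0,"turn":0,"fingers":43.6},
  {"x":8,"y":-45,"z":0,"turn":0.01,"fingers":43.6},
  {"x":17,"y":-90,"z":0,"turn":0.01,"fingers":43.6},
  {"x":25,"y":-135,"z":0,"turn":0.02,"fingers":43.6},
  {"x":34,"y":-180,"z":0,"turn":0.02,"fingers":43.6},
  {"x":42,"y":-225,"z":0,"turn":0.02,"fingers":43.6},
  {"x":50,"y":-270,"z":0,"turn":0.03,"fingers":43.6},
  {"x":59,"y":-315,"z":0,"turn":0.03,"fingers":43.6},
  {"x":67,"y":-360,"z":0,"turn":0.03,"fingers":43.6},
  {"x":76,"y":-405,"z":0,"turn":0.035,"fingers":43.6},
  {"x":84,"y":-450,"z":0,"turn":0.035,"fingers":43.6},
  {"x":91,"y":-485,"z":0,"turn":0.035,"fingers":43.6},
  {"x":94,"y":-502,"z":0,"turn":0.035,"fingers":43.6},
  {"x":94,"y":-504,"z":20,"turn":0.035,"fingers":43.6},
  {"x":94,"y":-504,"z":50,"turn":0.035,"fingers":43.6},
  {"x":94,"y":-504,"z":74,"turn":0.035,"fingers":43.6},
  {"x":94,"y":-504,"z":80,"turn":0.035,"fingers":43.6},
  {"x":94,"y":-504,"z":82,"turn":0.035,"fingers":43.6},
  {"x":94,"y":-504,"z":82,"turn":0.035,"fingers":43.6},
])

```text
time: 15.8
ee_pos: [0.4017, -0.3516, 0.0479]
eef_rot: [-0.156, -3.138, -0.0]
wrist_force: [-0.2, -0.2, -0.1]
grip_width: 0.0375
grip_force: 10.1
```

>>> carry_out([
  {"x":0,"y":0,"z":1,"turn":0,"fingers":43.6},
  {"x":0,"y":0,"z":2,"turn":0,"fingers":43.6},
  {"x":0,"y":0,"z":2,"turn":0,"fingers":43.6},
])

```text
time: 16.1
ee_pos: [0.4021, -0.352, 0.0465]
eef_rot: [0.156, 3.137, -0.002]
wrist_force: [-0.1, 0.4, -1.1]
grip_width: 0.0371
grip_force: 10.1
```

>>> carry_out([
  {"x":0,"y":0,"z":1,"turn":0,"fingers":43.6},
  {"x":0,"y":0,"z":2,"turn":0,"fingers":43.6},
  {"x":0,"y":0,"z":2,"turn":0,"fingers":43.6},
])

```text
time: 16.4
ee_pos: [0.402, -0.352, 0.0448]
eef_rot: [0.157, 3.137, -0.001]
wrist_force: [-1.7, 1.1, 4.6]
grip_width: 0.0375
grip_force: 11.6
```

>>> carry_out([
  {"x":0,"y":0,"z":0,"turn":0,"fingers":50},
  {"x":0,"y":0,"z":0,"turn":0,"fingers":57},
  {"x":0,"y":0,"z":0,"turn":0,"fingers":66},
  {"x":0,"y":0,"z":0,"turn":0,"fingers":72},
  {"x":0,"y":0,"z":0,"turn":0,"fingers":75},
  {"x":0,"y":0,"z":-30,"turn":0,"fingers":75},
  {"x":0,"y":0,"z":-60,"turn":0,"fingers":80},
  {"x":0,"y":0,"z":-90,"turn":0,"fingers":82},
])

```text
time: 17.2
ee_pos: [0.4013, -0.3514, 0.1342]
eef_rot: [-0.157, -3.137, -0.001]
wrist_force: [-0.2, 0.4, 0.3]
grip_width: 0.0697
grip_force: 0.0
```

```bash
python3 -c "
from h import *
print(go(.528,.055,.0375,-.07))"
```

```text
([-85.7, 416.9, 96.9], -0.03)
```

>>> carry_out([
  {"x":-86,"y":417,"z":0,"turn":-0.03,"fingers":82},
  {"x":-86,"y":417,"z":0,"turn":-0.03,"fingers":82},
  {"x":-86,"y":417,"z":0,"turn":-0.03,"fingers":82},
  {"x":-86,"y":417,"z":0,"turn":-0.03,"fingers":82},
  {"x":-86,"y":417,"z":0,"turn":-0.03,"fingers":82},
  {"x":-86,"y":417,"z":0,"turn":-0.03,"fingers":82},
  {"x":-86,"y":417,"z":0,"turn":-0.03,"fingers":82},
  {"x":-86,"y":417,"z":0,"turn":-0.03,"fingers":82},
  {"x":-86,"y":417,"z":0,"turn":-0.03,"fingers":82},
  {"x":-86,"y":417,"z":0,"turn":-0.03,"fingers":82},
  {"x":-86,"y":417,"z":0,"turn":-0.03,"fingers":82},
  {"x":-86,"y":417,"z":40,"turn":-0.03,"fingers":82},
  {"x":-86,"y":417,"z":80,"turn":-0.03,"fingers":82},
  {"x":-86,"y":417,"z":97,"turn":-0.03,"fingers":80},
  {"x":-86,"y":417,"z":97,"turn":-0.03,"fingers":68},
  {"x":-86,"y":417,"z":97,"turn":-0.03,"fingers":60},
  {"x":-86,"y":417,"z":97,"turn":-0.03,"fingers":58},
  {"x":-86,"y":417,"z":97,"turn":-0.03,"fingers":57},
  {"x":-86,"y":417,"z":97,"turn":-0.03,"fingers":56},
  {"x":-86,"y":417,"z":97,"turn":-0.03,"fingers":56},
])

```text
time: 19.2
ee_pos: [0.5294, 0.0547, 0.0376]
eef_rot: [0.109, 3.138, 0.0]
wrist_force: [0.4, -0.2, 0.6]
grip_width: 0.0478
grip_force: 0.0
```

>>> carry_out([
  {"x":0,"y":0,"z":0,"turn":0,"fingers":55},
  {"x":0,"y":0,"z":0,"turn":0,"fingers":54.5},
  {"x":0,"y":0,"z":0,"turn":0,"fingers":54.5},
])

```text
time: 19.5
ee_pos: [0.5287, 0.0548, 0.0367]
eef_rot: [-0.109, -3.14, 0.0]
wrist_force: [-0.8, 0.3, -0.5]
grip_width: 0.0465
grip_force: 0.0
```

>>> carry_out([
  {"x":0,"y":0,"z":0,"turn":0,"fingers":54},
  {"x":0,"y":0,"z":0,"turn":0,"fingers":53.5},
  {"x":0,"y":0,"z":0,"turn":0,"fingers":53.5},
])

```text
time: 19.8
ee_pos: [0.5287, 0.0547, 0.0366]
eef_rot: [-0.11, -3.14, -0.0]
wrist_force: [0.2, 1.4, -0.7]
grip_width: 0.0456
grip_force: 0.0
```

>>> carry_out([
  {"x":0,"y":0,"z":0,"turn":0,"fingers":53},
  {"x":0,"y":0,"z":0,"turn":0,"fingers":52.5},
  {"x":0,"y":0,"z":0,"turn":0,"fingers":52.5},
])

```text
time: 20.1
ee_pos: [0.5288, 0.0547, 0.0367]
eef_rot: [0.11, 3.14, -0.0]
wrist_force: [0.4, 0.4, 0.8]
grip_width: 0.0451
grip_force: 0.2
```

>>> carry_out([
  {"x":0,"y":0,"z":0,"turn":0,"fingers":52},
  {"x":0,"y":0,"z":0,"turn":0,"fingers":51.5},
  {"x":0,"y":0,"z":0,"turn":0,"fingers":51.5},
])

```text
time: 20.4
ee_pos: [0.5289, 0.0547, 0.0368]
eef_rot: [0.11, 3.139, 0.0]
wrist_force: [-1.0, 0.4, 1.6]
grip_width: 0.0439
grip_force: 0.8
```

>>> carry_out([
  {"x":0,"y":0,"z":0,"turn":0,"fingers":51},
  {"x":0,"y":0,"z":0,"turn":0,"fingers":50},
  {"x":0,"y":0,"z":0,"turn":0,"fingers":50},
])

```text
time: 20.7
ee_pos: [0.529, 0.0547, 0.037]
eef_rot: [0.11, 3.139, 0.0]
wrist_force: [-0.4, 0.6, 4.1]
grip_width: 0.0428
grip_force: 2.0
```

>>> carry_out([
  {"x":0,"y":0,"z":0,"turn":0,"fingers":49},
  {"x":0,"y":0,"z":0,"turn":0,"fingers":48},
  {"x":0,"y":0,"z":0,"turn":0,"fingers":47},
  {"x":0,"y":0,"z":0,"turn":0,"fingers":47},
])

```text
time: 21.1
ee_pos: [0.5292, 0.0547, 0.0373]
eef_rot: [0.11, 3.139, 0.0]
wrist_force: [-1.7, 0.2, 6.8]
grip_width: 0.0404
grip_force: 3.1
```

>>> carry_out([
  {"x":0,"y":0,"z":-1,"turn":0,"fingers":46},
  {"x":0,"y":0,"z":-1,"turn":0,"fingers":45},
  {"x":0,"y":0,"z":-1,"turn":0,"fingers":44.5},
  {"x":0,"y":0,"z":-1,"turn":0,"fingers":44.5},
])

```text
time: 21.5
ee_pos: [0.5287, 0.0549, 0.0376]
eef_rot: [-0.11, -3.14, -0.0]
wrist_force: [0.0, 2.6, 2.8]
grip_width: 0.0379
grip_force: 2.3
```

>>> carry_out([
  {"x":0,"y":0,"z":0,"turn":0,"fingers":44},
  {"x":0,"y":0,"z":0,"turn":0,"fingers":43.7},
  {"x":0,"y":0,"z":0,"turn":0,"fingers":43.7},
])

```text
time: 21.8
ee_pos: [0.5287, 0.0549, 0.0377]
eef_rot: [0.11, 3.14, 0.0]
wrist_force: [-0.8, 2.1, 3.3]
grip_width: 0.0376
grip_force: 9.6
```

>>> carry_out([
  {"x":0,"y":0,"z":-10,"turn":0,"fingers":43.6},
  {"x":0,"y":0,"z":-30,"turn":0,"fingers":43.6},
  {"x":0,"y":0,"z":-60,"turn":0,"fingers":43.6},
  {"x":0,"y":0,"z":-90,"turn":0,"fingers":43.6},
  {"x":0,"y":0,"z":-92,"turn":0,"fingers":43.6},
  {"x":0,"y":0,"z":-92,"turn":0,"fingers":43.6},
])

```text
time: 22.4
ee_pos: [0.5292, 0.0544, 0.1304]
eef_rot: [0.11, 3.138, -0.0]
wrist_force: [1.3, 0.4, -1.9]
grip_width: 0.0375
grip_force: 10.1
```

```bash
python3 -c "
from h import *
print(go(.528,-.316,.0485,-.1))"
```

```text
([-24.5, -369.6, 82.1], 0.03)
```

>>> carry_out([
  {"x":-1,"y":-15,"z":0,"turn":0,"fingers":43.6},
  {"x":-3,"y":-45,"z":0,"turn":0.01,"fingers":43.6},
  {"x":-6,"y":-90,"z":0,"turn":0.01,"fingers":43.6},
  {"x":-9,"y":-135,"z":0,"turn":0.02,"fingers":43.6},
  {"x":-12,"y":-180,"z":0,"turn":0.02,"fingers":43.6},
  {"x":-15,"y":-225,"z":0,"turn":0.02,"fingers":43.6},
  {"x":-18,"y":-270,"z":0,"turn":0.03,"fingers":43.6},
  {"x":-21,"y":-315,"z":0,"turn":0.03,"fingers":43.6},
  {"x":-24,"y":-350,"z":0,"turn":0.03,"fingers":43.6},
  {"x":-24,"y":-368,"z":0,"turn":0.03,"fingers":43.6},
  {"x":-24,"y":-370,"z":0,"turn":0.03,"fingers":43.6},
  {"x":-24,"y":-370,"z":20,"turn":0.03,"fingers":43.6},
  {"x":-24,"y":-370,"z":50,"turn":0.03,"fingers":43.6},
  {"x":-24,"y":-370,"z":74,"turn":0.03,"fingers":43.6},
  {"x":-24,"y":-370,"z":80,"turn":0.03,"fingers":43.6},
  {"x":-24,"y":-370,"z":82,"turn":0.03,"fingers":43.6},
  {"x":-24,"y":-370,"z":83,"turn":0.03,"fingers":43.6},
  {"x":-24,"y":-370,"z":84,"turn":0.03,"fingers":43.6},
  {"x":-24,"y":-370,"z":84,"turn":0.03,"fingers":43.6},
])

```text
time: 24.3
ee_pos: [0.5278, -0.3165, 0.047]
eef_rot: [0.156, 3.136, -0.002]
wrist_force: [0.2, -0.7, -0.2]
grip_width: 0.0374
grip_force: 10.2
```

>>> carry_out([
  {"x":0,"y":0,"z":1,"turn":0,"fingers":43.6},
  {"x":0,"y":0,"z":2,"turn":0,"fingers":43.6},
  {"x":0,"y":0,"z":2,"turn":0,"fingers":43.6},
])

```text
time: 24.6
ee_pos: [0.5274, -0.3165, 0.0447]
eef_rot: [0.157, 3.137, -0.001]
wrist_force: [-1.8, 0.2, 4.9]
grip_width: 0.0373
grip_force: 11.5
```

>>> carry_out([
  {"x":0,"y":0,"z":0,"turn":0,"fingers":50},
  {"x":0,"y":0,"z":0,"turn":0,"fingers":57},
  {"x":0,"y":0,"z":0,"turn":0,"fingers":66},
  {"x":0,"y":0,"z":0,"turn":0,"fingers":70},
  {"x":0,"y":0,"z":0,"turn":0,"fingers":72},
  {"x":0,"y":0,"z":-30,"turn":0,"fingers":72},
  {"x":0,"y":0,"z":-60,"turn":0,"fingers":80},
  {"x":0,"y":0,"z":-90,"turn":0,"fingers":82},
])

```text
time: 25.4
ee_pos: [0.5265, -0.3159, 0.1341]
eef_rot: [-0.157, -3.137, -0.001]
wrist_force: [-0.0, -0.2, 0.7]
grip_width: 0.0699
grip_force: 0.0
```

```bash
python3 -c "
from h import *
print(go(.532,-.03,.0375,.06))"
```

```text
([22.9, 284.9, 96.8], -0.16)
```

>>> carry_out([
  {"x":23,"y":285,"z":0,"turn":-0.16,"fingers":82},
  {"x":23,"y":285,"z":0,"turn":-0.16,"fingers":82},
  {"x":23,"y":285,"z":0,"turn":-0.16,"fingers":82},
  {"x":23,"y":285,"z":0,"turn":-0.16,"fingers":82},
  {"x":23,"y":285,"z":0,"turn":-0.16,"fingers":82},
  {"x":23,"y":285,"z":0,"turn":-0.16,"fingers":82},
  {"x":23,"y":285,"z":0,"turn":-0.16,"fingers":82},
  {"x":23,"y":285,"z":0,"turn":-0.16,"fingers":82},
  {"x":23,"y":285,"z":40,"turn":-0.16,"fingers":82},
  {"x":23,"y":285,"z":80,"turn":-0.16,"fingers":82},
  {"x":23,"y":285,"z":97,"turn":-0.16,"fingers":80},
  {"x":23,"y":285,"z":97,"turn":-0.16,"fingers":68},
  {"x":23,"y":285,"z":97,"turn":-0.16,"fingers":60},
  {"x":23,"y":285,"z":97,"turn":-0.16,"fingers":58},
  {"x":23,"y":285,"z":97,"turn":-0.16,"fingers":57},
  {"x":23,"y":285,"z":97,"turn":-0.16,"fingers":56},
  {"x":23,"y":285,"z":97,"turn":-0.16,"fingers":55},
  {"x":23,"y":285,"z":97,"turn":-0.16,"fingers":54.5},
  {"x":23,"y":285,"z":97,"turn":-0.16,"fingers":54.5},
])

```text
time: 27.3
ee_pos: [0.5324, -0.0301, 0.0368]
eef_rot: [-0.095, 3.14, -0.0]
wrist_force: [-0.4, -0.5, -0.5]
grip_width: 0.0465
grip_force: 0.0
```

>>> carry_out([
  {"x":0,"y":0,"z":0,"turn":0,"fingers":53.7},
  {"x":0,"y":0,"z":0,"turn":0,"fingers":53.2},
  {"x":0,"y":0,"z":0,"turn":0,"fingers":53.2},
])

```text
time: 27.6
ee_pos: [0.5323, -0.0301, 0.0366]
eef_rot: [0.095, -3.14, -0.0]
wrist_force: [0.3, 0.6, 1.3]
grip_width: 0.0453
grip_force: 0.2
```

>>> carry_out([
  {"x":0,"y":0,"z":0,"turn":0,"fingers":52.6},
  {"x":0,"y":0,"z":0,"turn":0,"fingers":52.3},
  {"x":0,"y":0,"z":0,"turn":0,"fingers":52.3},
])

```text
time: 27.9
ee_pos: [0.5324, -0.0302, 0.0368]
eef_rot: [-0.095, 3.14, 0.0]
wrist_force: [-0.5, 0.4, 1.4]
grip_width: 0.0451
grip_force: 0.5
```

>>> carry_out([
  {"x":0,"y":0,"z":0,"turn":0,"fingers":51.7},
  {"x":0,"y":0,"z":0,"turn":0,"fingers":51},
  {"x":0,"y":0,"z":0,"turn":0,"fingers":51},
])

```text
time: 28.2
ee_pos: [0.5326, -0.0302, 0.0369]
eef_rot: [-0.094, 3.14, -0.0]
wrist_force: [-0.5, 0.9, 2.4]
grip_width: 0.0435
grip_force: 1.4
```

>>> carry_out([
  {"x":0,"y":0,"z":-1,"turn":0,"fingers":50},
  {"x":0,"y":0,"z":-2,"turn":0,"fingers":49},
  {"x":0,"y":0,"z":-2,"turn":0,"fingers":49},
])

```text
time: 28.5
ee_pos: [0.5323, -0.0303, 0.0386]
eef_rot: [0.095, -3.14, 0.0]
wrist_force: [0.6, 0.0, 0.3]
grip_width: 0.0421
grip_force: 0.0
```

```bash
python3 - <<'E'
from h import *
from bench import cams
c=cams.calibration("wrist");p,d=cams.read_camera("wrist");s=telemetry.read_state()
print(s['ee_pos'],s['grip_width'],s['grip_force'],s['wrist_force'])
q,_=cams.read_camera("top"); np.savez("top2.npz",p=q)
cv2.imwrite("pics/w3.png",np.hstack([cv2.resize(p[130:384,130:390],None,fx=1.5,fy=1.5),cv2.resize(q[140:290,150:430],(400,381),interpolation=cv2.INTER_CUBIC)])[:,:,::-1])
E
```

```text
[ 0.53224618 -0.03025411  0.0385332 ] 0.04193400779160001 0.0 [-0.34589144 -0.56289768 -0.71891056]
```

View pics/w3.png

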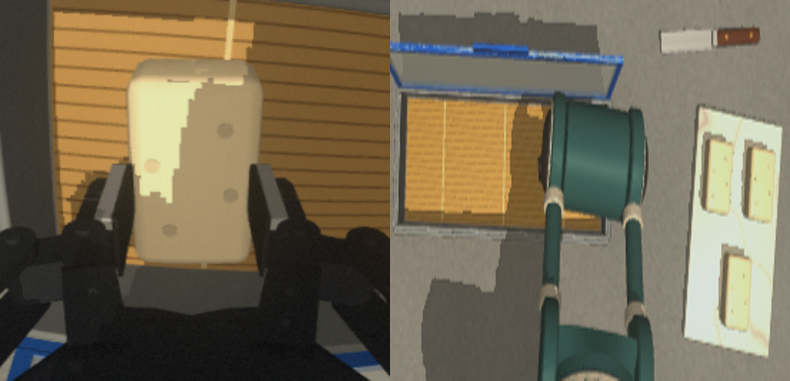

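At this height, 2 mm higher, the force is 0 at 42 mm, so the earlier 2–3 N came from the fingertips touching the mat. I'll check the true pad gap and cheese width with the wrist depth image.

```bash
cat >> h.py <<'E'
def wristpts():
    from bench import cams
    s=telemetry.read_state(); c=cams.calibration("wrist"); p,d=cams.read_camera("wrist")
    v,u=np.mgrid[:384,:512]; a=(u-c["cx"])/c["fx"]; b=(v-c["cy"])/c["fy"]; r=np.hypot(a,b)+1e-9
    k=np.tan(r)/r
    P=np.stack([a*k*d,b*k*d,d],-1)@c["cam_to_world"][:3,:3].T+c["cam_to_world"][:3,3]
    R=Ro.from_rotvec(s["eef_rot"]).as_matrix()
    return p,d,P,(P-s["ee_pos"])@R
E
python3 - <<'E'
from h import *
p,d,P,T=wristpts(); br=p.max(2)
ok=(d>0)
T=T*1000
# fingers: dark pixels near the pads
f=ok&(br<110)&(abs(T[...,0])<14)&(abs(T[...,1])<60)&(T[...,2]>-45)&(T[...,2]<25)
for lo in range(-45,25,7):
    q=T[f&(T[...,2]>=lo)&(T[...,2]<lo+7)]
    l=q[q[:,1]<0];r=q[q[:,1]>0]
    print("fing z",lo,len(l),len(r),l[:,1].max().round(1) if len(l) else None,r[:,1].min().round(1) if len(r) else None)
c=ok&(abs(P[...,2]-.043)<.004)&(abs(T[...,1])<35)&(T[...,0]>15)&(T[...,0]<45)
q=T[c]; print("cheese y",np.percentile(q[:,1],[0,1,50,99,100]).round(1),"x",q[:,0].min(),q[:,0].max(),"z",np.median(P[...,2][c]))
for r in range(150,260,15):
    row=c[r]; 
    if row.any(): print(r,T[r][row][:,1].min().round(1),T[r][row][:,1].max().round(1),T[r][row][:,0].mean().round(1))
E
```

```text
fing z -45 349 370 -20.9 20.4
fing z -38 224 281 -20.7 20.3
fing z -31 231 304 -20.8 20.4
fing z -24 192 258 -20.8 20.4
fing z -17 165 226 -20.7 20.3
fing z -10 84 101 -20.7 20.5
fing z -3 11 7 -21.2 20.8
fing z 4 0 0 None None
fing z 11 0 0 None None
fing z 18 0 0 None None
cheese y [-22.  -21.1   0.8  23.2  24.1] x 15.002122613062376 40.039647665156686 z 0.04230085272391426
195 -21.8 23.3 34.0
210 -21.6 23.9 25.9
225 -22.0 23.9 17.5
```

>>> carry_out([
  {"x":0,"y":0,"z":0,"turn":0,"fingers":48},
  {"x":0,"y":0,"z":0,"turn":0,"fingers":47},
  {"x":0,"y":0,"z":0,"turn":0,"fingers":47},
])

```text
time: 28.95
ee_pos: [0.5323, -0.0302, 0.0386]
eef_rot: [0.095, -3.14, -0.0]
wrist_force: [0.6, 0.7, 0.2]
grip_width: 0.04
grip_force: 0.0
```

>>> carry_out([
  {"x":0,"y":0,"z":0,"turn":0,"fingers":46},
  {"x":0,"y":0,"z":0,"turn":0,"fingers":45},
  {"x":0,"y":0,"z":0,"turn":0,"fingers":45},
])

```text
time: 29.25
ee_pos: [0.5323, -0.03, 0.0387]
eef_rot: [0.094, -3.14, -0.0]
wrist_force: [-0.0, 0.7, -0.0]
grip_width: 0.0383
grip_force: 0.6
```

>>> carry_out([
  {"x":0,"y":0,"z":0,"turn":0,"fingers":44.3},
  {"x":0,"y":0,"z":0,"turn":0,"fingers":43.8},
  {"x":0,"y":0,"z":0,"turn":0,"fingers":43.8},
])

```text
time: 29.55
ee_pos: [0.5324, -0.0301, 0.0388]
eef_rot: [-0.094, 3.14, 0.0]
wrist_force: [-0.8, 2.0, 2.0]
grip_width: 0.0372
grip_force: 6.3
```

All four cheeses gave the same curve: about 0 N down to 38.3 mm, then stiff. Before I decide, I'll check the finger shape below the TCP in free air, and the drawn width of the cheese under grip.

```bash
python3 - <<'E'
from h import *
p,d,P,T=wristpts(); T=T*1000
c=(d>0)&(abs(P[...,2]-.043)<.004)&(abs(T[...,1])<35)&(T[...,0]>13)&(T[...,0]<45)
for r in range(180,245,12):
    row=c[r]
    if row.any(): print(r,T[r][row][:,1].min().round(1),T[r][row][:,1].max().round(1),T[r][row][:,0].mean().round(1))
E
```

```text
192 -22.0 22.8 35.3
204 -22.5 22.4 29.0
216 -22.1 22.2 22.5
228 -22.1 22.8 15.7
```

>>> carry_out([
  {"x":0,"y":0,"z":0,"turn":0,"fingers":52},
  {"x":0,"y":0,"z":0,"turn":0,"fingers":62},
  {"x":0,"y":0,"z":0,"turn":0,"fingers":70},
  {"x":0,"y":0,"z":0,"turn":0,"fingers":70},
  {"x":0,"y":0,"z":-35,"turn":0,"fingers":70},
  {"x":0,"y":0,"z":-70,"turn":0,"fingers":60},
  {"x":0,"y":0,"z":-90,"turn":0,"fingers":50},
  {"x":0,"y":0,"z":-90,"turn":0,"fingers":50},
  {"x":0,"y":0,"z":-90,"turn":0,"fingers":50},
])

```text
time: 30.5
ee_pos: [0.5325, -0.0303, 0.1288]
eef_rot: [-0.094, 3.139, -0.0]
wrist_force: [-1.0, 0.2, 0.6]
grip_width: 0.0427
grip_force: 0.0
```

```bash
python3 - <<'E'
from h import *
p,d,P,T=wristpts(); T=T*1000; s=telemetry.read_state(); print(s['grip_width'],s['ee_pos'])
f=(d>0)&(abs(T[...,0])<16)&(abs(T[...,1])<60)&(T[...,2]>-45)&(T[...,2]<45)
for lo in range(-45,45,6):
    q=T[f&(T[...,2]>=lo)&(T[...,2]<lo+6)]
    l=q[q[:,1]<0];r=q[q[:,1]>0]
    print(lo,len(l),len(r),(l[:,1].max().round(1),l[:,0].min().round(0),l[:,0].max().round(0)) if len(l) else None,r[:,1].min().round(1) if len(r) else None)
c=(d>0)&(abs(P[...,2]-.042)<.004)&(abs(P[...,0]-.53)<.06)&(abs(P[...,1]+.03)<.04)
q=P[c][:,:2].astype(np.float32);print("cheese",cv2.minAreaRect(q))
cv2.imwrite("pics/w4.png",p[:,:,::-1])
E
```

```text
0.04252333969781388 [ 0.53157502 -0.03015955  0.12768613]
-45 369 365 (np.float64(-21.3), np.float64(-11.0), np.float64(12.0)) 20.7
-39 241 230 (np.float64(-21.2), np.float64(-11.0), np.float64(11.0)) 20.8
-33 268 272 (np.float64(-21.2), np.float64(-11.0), np.float64(12.0)) 20.8
-27 240 246 (np.float64(-21.1), np.float64(-12.0), np.float64(12.0)) 20.8
-21 208 210 (np.float64(-21.1), np.float64(-11.0), np.float64(12.0)) 20.7
-15 178 181 (np.float64(-21.1), np.float64(-11.0), np.float64(11.0)) 20.8
-9 85 81 (np.float64(-21.1), np.float64(-10.0), np.float64(11.0)) 20.9
-3 4 3 (np.float64(-21.8), np.float64(-7.0), np.float64(-4.0)) 21.5
3 0 0 None None
9 0 0 None None
15 0 0 None None
21 0 0 None None
27 0 0 None None
33 0 0 None None
39 0 0 None None
cheese ((0.5309159159660339, -0.030225340276956558), (0.07757579535245895, 0.04636451601982117), 3.157980442047119)
```

View pics/w4.png

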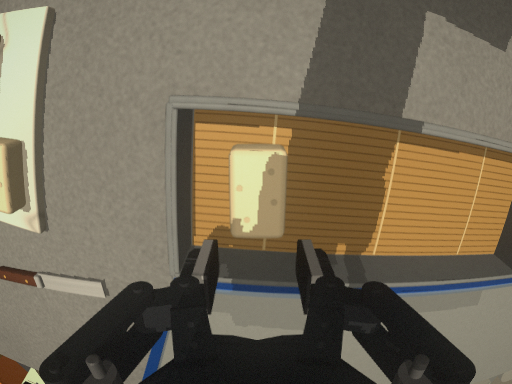

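The fingertips actually end at tool z ≈ -3 mm, not +19, so I was only pinching the top rounded edges of the cheeses. In this view the pad ends are at (210,240) and (303,240), and the cheese is at (258,190). I'll repeat the feel about 18 mm deeper.

>>> carry_out([
  {"x":0,"y":0,"z":0,"turn":0,"fingers":65},
  {"x":0,"y":0,"z":0,"turn":0,"fingers":80},
  {"x":0,"y":0,"z":30,"turn":0,"fingers":80},
  {"x":0,"y":0,"z":65,"turn":0,"fingers":80},
  {"x":0,"y":0,"z":90,"turn":0,"fingers":80},
  {"x":0,"y":0,"z":100,"turn":0,"fingers":74},
  {"x":0,"y":0,"z":107,"turn":0,"fingers":68},
  {"x":0,"y":0,"z":107,"turn":0,"fingers":63},
  {"x":0,"y":0,"z":107,"turn":0,"fingers":60},
  {"x":0,"y":0,"z":107,"turn":0,"fingers":59},
  {"x":0,"y":0,"z":107,"turn":0,"fingers":59},
])

```text
time: 31.65
ee_pos: [0.5334, -0.0303, 0.0229]
eef_rot: [-0.094, 3.138, -0.0]
wrist_force: [1.2, -1.0, 0.5]
grip_width: 0.0503
grip_force: 0.0
```

>>> carry_out([
  {"x":0,"y":0,"z":0,"turn":0,"fingers":57.5},
  {"x":0,"y":0,"z":0,"turn":0,"fingers":56.5},
  {"x":0,"y":0,"z":0,"turn":0,"fingers":56.5},
])

```text
time: 31.95
ee_pos: [0.5328, -0.0302, 0.0221]
eef_rot: [-0.094, 3.139, 0.0]
wrist_force: [0.1, -0.3, 0.9]
grip_width: 0.0484
grip_force: 0.7
```

Contact now comes at 48 mm, as it should.

>>> carry_out([
  {"x":0,"y":0,"z":0,"turn":0,"fingers":55.8},
  {"x":0,"y":0,"z":0,"turn":0,"fingers":55.2},
  {"x":0,"y":0,"z":0,"turn":0,"fingers":55.2},
])

```text
time: 32.25
ee_pos: [0.5328, -0.0302, 0.0223]
eef_rot: [-0.094, 3.139, -0.0]
wrist_force: [-0.0, 0.4, 5.4]
grip_width: 0.0475
grip_force: 16.3
```

Cheese 4 is firm: 16 N at 47.5 mm. It stays. I'll release it and re-feel the three on the board.

>>> carry_out([
  {"x":0,"y":0,"z":0,"turn":0,"fingers":60},
  {"x":0,"y":0,"z":0,"turn":0,"fingers":72},
  {"x":0,"y":0,"z":0,"turn":0,"fingers":78},
  {"x":0,"y":0,"z":-10,"turn":0,"fingers":80},
  {"x":0,"y":0,"z":-50,"turn":0,"fingers":80},
  {"x":0,"y":0,"z":-90,"turn":0,"fingers":80},
  {"x":0,"y":0,"z":-110,"turn":0,"fingers":80},
  {"x":0,"y":0,"z":-110,"turn":0,"fingers":80},
])

```text
time: 33.05
ee_pos: [0.5358, -0.0306, 0.1367]
eef_rot: [-0.094, 3.131, -0.002]
wrist_force: [0.2, -1.2, 0.1]
grip_width: 0.0683
grip_force: 0.0
```

```bash
python3 -c "
from h import *
p=np.load('top2.npz')['p'];_,_,M,K=load('top')
hsv=cv2.cvtColor(p,cv2.COLOR_RGB2HSV)
roi=p[170:290,350:430].astype(int); m=((roi[...,0]-roi[...,2]>35)).astype(np.uint8)
m=cv2.morphologyEx(m,2,np.ones((3,3)))
for c in cv2.findContours(m,0,2)[0]:
    if cv2.contourArea(c)<120: continue
    b=cv2.boxPoints(cv2.minAreaRect(c))+[350,170]; q=cast(b,.05,M,K)[:,:2]; e=[q[1]-q[0],q[2]-q[1]];L=max(e,key=np.linalg.norm)
    print(q.mean(0).round(4),[np.linalg.norm(k).round(3) for k in e],((np.arctan2(L[1],L[0])+np.pi/2)%np.pi-np.pi/2).round(3))
print(go(.5275,-.3165,.029,-.1))"
```

```text
[ 0.4056 -0.3505] [np.float64(0.047), np.float64(0.081)] -0.009
[ 0.5211 -0.396 ] [np.float64(0.082), np.float64(0.048)] -0.105
[ 0.5287 -0.3139] [np.float64(0.081), np.float64(0.048)] -0.129
([26.4, -284.8, 107.8], 0.16)
```

>>> carry_out([
  {"x":22,"y":-285,"z":0,"turn":0.16,"fingers":80},
  {"x":22,"y":-285,"z":0,"turn":0.16,"fingers":80},
  {"x":22,"y":-285,"z":0,"turn":0.16,"fingers":80},
  {"x":22,"y":-285,"z":0,"turn":0.16,"fingers":80},
  {"x":22,"y":-285,"z":0,"turn":0.16,"fingers":80},
  {"x":22,"y":-285,"z":0,"turn":0.16,"fingers":80},
  {"x":22,"y":-285,"z":0,"turn":0.16,"fingers":80},
  {"x":22,"y":-285,"z":0,"turn":0.16,"fingers":80},
  {"x":22,"y":-285,"z":40,"turn":0.16,"fingers":80},
  {"x":22,"y":-285,"z":80,"turn":0.16,"fingers":80},
  {"x":22,"y":-285,"z":98,"turn":0.16,"fingers":80},
  {"x":22,"y":-285,"z":103,"turn":0.16,"fingers":72},
  {"x":22,"y":-285,"z":103,"turn":0.16,"fingers":65},
  {"x":22,"y":-285,"z":103,"turn":0.16,"fingers":60},
  {"x":22,"y":-285,"z":103,"turn":0.16,"fingers":58},
  {"x":22,"y":-285,"z":103,"turn":0.16,"fingers":56.5},
  {"x":22,"y":-285,"z":103,"turn":0.16,"fingers":55.9},
  {"x":22,"y":-285,"z":103,"turn":0.16,"fingers":55.9},
])

```text
time: 34.85
ee_pos: [0.529, -0.3167, 0.0308]
eef_rot: [0.157, 3.135, -0.002]
wrist_force: [0.0, 2.5, 6.9]
grip_width: 0.048
grip_force: 8.5
```

>>> carry_out([
  {"x":0,"y":0,"z":0,"turn":0,"fingers":55.5},
  {"x":0,"y":0,"z":0,"turn":0,"fingers":55.2},
  {"x":0,"y":0,"z":0,"turn":0,"fingers":55.2},
])

```text
time: 35.15
ee_pos: [0.529, -0.3167, 0.0309]
eef_rot: [0.157, 3.134, -0.002]
wrist_force: [0.1, 0.7, 6.5]
grip_width: 0.0475
grip_force: 16.3
```

Cheese 3 is firm too, at 16 N and 47.5 mm. It goes back into the box.

>>> carry_out([
  {"x":0,"y":0,"z":-10,"turn":0,"fingers":55.2},
  {"x":0,"y":0,"z":-35,"turn":0,"fingers":55.2},
  {"x":0,"y":0,"z":-70,"turn":0,"fingers":55.2},
  {"x":0,"y":0,"z":-98,"turn":0,"fingers":55.2},
  {"x":0,"y":0,"z":-100,"turn":0,"fingers":55.2},
  {"x":0,"y":0,"z":-100,"turn":0,"fingers":55.2},
])

```text
time: 35.75
ee_pos: [0.5279, -0.3164, 0.1296]
eef_rot: [0.157, 3.136, -0.002]
wrist_force: [0.3, -0.2, -1.2]
grip_width: 0.0473
grip_force: 15.9
```

```bash
python3 -c "
from h import *
print(go(.528,.06,.0255,-.05), telemetry.read_state()['ee_pos'])"
```

```text
([37.6, 374.6, 103.7], -0.05) [ 0.52787373 -0.31637131  0.12961654]
```

>>> carry_out([
  {"x":1,"y":15,"z":0,"turn":0,"fingers":55.2},
  {"x":4,"y":45,"z":0,"turn":-0.01,"fingers":55.2},
  {"x":9,"y":90,"z":0,"turn":-0.01,"fingers":55.2},
  {"x":14,"y":135,"z":0,"turn":-0.02,"fingers":55.2},
  {"x":18,"y":180,"z":0,"turn":-0.02,"fingers":55.2},
  {"x":23,"y":225,"z":0,"turn":-0.03,"fingers":55.2},
  {"x":27,"y":270,"z":0,"turn":-0.04,"fingers":55.2},
  {"x":32,"y":315,"z":0,"turn":-0.05,"fingers":55.2},
  {"x":36,"y":355,"z":0,"turn":-0.05,"fingers":55.2},
  {"x":38,"y":373,"z":0,"turn":-0.05,"fingers":55.2},
  {"x":38,"y":375,"z":0,"turn":-0.05,"fingers":55.2},
  {"x":38,"y":375,"z":25,"turn":-0.05,"fingers":55.2},
  {"x":38,"y":375,"z":60,"turn":-0.05,"fingers":55.2},
  {"x":38,"y":375,"z":88,"turn":-0.05,"fingers":55.2},
  {"x":38,"y":375,"z":100,"turn":-0.05,"fingers":55.2},
  {"x":38,"y":375,"z":103,"turn":-0.05,"fingers":55.2},
  {"x":38,"y":375,"z":104,"turn":-0.05,"fingers":55.2},
  {"x":38,"y":375,"z":105,"turn":-0.05,"fingers":55.2},
  {"x":38,"y":375,"z":105,"turn":-0.05,"fingers":55.2},
])

```text
time: 37.65
ee_pos: [0.5279, 0.0608, 0.0245]
eef_rot: [0.078, 3.139, 0.0]
wrist_force: [0.1, -0.4, -1.3]
grip_width: 0.0475
grip_force: 16.2
```

>>> carry_out([
  {"x":0,"y":0,"z":0.5,"turn":0,"fingers":55.2},
  {"x":0,"y":0,"z":1,"turn":0,"fingers":55.2},
  {"x":0,"y":0,"z":1,"turn":0,"fingers":55.2},
])

```text
time: 37.95
ee_pos: [0.5279, 0.0609, 0.0235]
eef_rot: [0.078, 3.139, 0.0]
wrist_force: [0.4, -1.1, 1.8]
grip_width: 0.0472
grip_force: 16.6
```

On the mat. I'll release it and go to cheese A on the board.

>>> carry_out([
  {"x":0,"y":0,"z":0,"turn":0,"fingers":60},
  {"x":0,"y":0,"z":0,"turn":0,"fingers":72},
  {"x":0,"y":0,"z":0,"turn":0,"fingers":78},
  {"x":0,"y":0,"z":-10,"turn":0,"fingers":80},
  {"x":0,"y":0,"z":-50,"turn":0,"fingers":80},
  {"x":0,"y":0,"z":-90,"turn":0,"fingers":80},
  {"x":0,"y":0,"z":-106,"turn":0,"fingers":80},
  {"x":0,"y":0,"z":-106,"turn":0,"fingers":80},
  {"x":0,"y":0,"z":-106,"turn":0,"fingers":80},
])

```text
time: 38.85
ee_pos: [0.527, 0.0609, 0.1289]
eef_rot: [0.078, 3.14, 0.0]
wrist_force: [0.8, -0.1, 0.5]
grip_width: 0.0679
grip_force: 0.0
```

```bash
python3 -c "
from h import *
print(go(.520,-.398,.030,-.1), telemetry.read_state()['ee_pos'])"
```

```text
([-15.7, -458.7, 98.8], 0.05) [0.5270254  0.06090512 0.12885635]
```

>>> carry_out([
  {"x":-16,"y":-459,"z":0,"turn":0.05,"fingers":80},
  {"x":-16,"y":-459,"z":0,"turn":0.05,"fingers":80},
  {"x":-16,"y":-459,"z":0,"turn":0.05,"fingers":80},
  {"x":-16,"y":-459,"z":0,"turn":0.05,"fingers":80},
  {"x":-16,"y":-459,"z":0,"turn":0.05,"fingers":80},
  {"x":-16,"y":-459,"z":0,"turn":0.05,"fingers":80},
  {"x":-16,"y":-459,"z":0,"turn":0.05,"fingers":80},
  {"x":-16,"y":-459,"z":0,"turn":0.05,"fingers":80},
  {"x":-16,"y":-459,"z":0,"turn":0.05,"fingers":80},
  {"x":-16,"y":-459,"z":0,"turn":0.05,"fingers":80},
  {"x":-16,"y":-459,"z":0,"turn":0.05,"fingers":80},
  {"x":-16,"y":-459,"z":0,"turn":0.05,"fingers":80},
  {"x":-16,"y":-459,"z":40,"turn":0.05,"fingers":80},
  {"x":-16,"y":-459,"z":80,"turn":0.05,"fingers":80},
  {"x":-16,"y":-459,"z":98,"turn":0.05,"fingers":78},
  {"x":-16,"y":-459,"z":98,"turn":0.05,"fingers":68},
  {"x":-16,"y":-459,"z":98,"turn":0.05,"fingers":60},
  {"x":-16,"y":-459,"z":98,"turn":0.05,"fingers":57},
  {"x":-16,"y":-459,"z":98,"turn":0.05,"fingers":56},
  {"x":-16,"y":-459,"z":98,"turn":0.05,"fingers":55.9},
])

```text
time: 40.85
ee_pos: [0.5213, -0.3988, 0.0325]
eef_rot: [0.156, 3.135, -0.002]
wrist_force: [0.6, 0.6, 0.5]
grip_width: 0.0476
grip_force: 0.4
```

>>> carry_out([
  {"x":0,"y":0,"z":0,"turn":0,"fingers":55.5},
  {"x":0,"y":0,"z":0,"turn":0,"fingers":55.2},
  {"x":0,"y":0,"z":0,"turn":0,"fingers":55.2},
])

```text
time: 41.15
ee_pos: [0.5204, -0.3985, 0.0309]
eef_rot: [0.157, 3.137, -0.0]
wrist_force: [0.5, 0.6, 0.2]
grip_width: 0.0468
grip_force: 0.5
```

Much softer here: 0.5 N at 46.8 mm. Pressing on to confirm.

>>> carry_out([
  {"x":0,"y":0,"z":0,"turn":0,"fingers":54},
  {"x":0,"y":0,"z":0,"turn":0,"fingers":52.5},
  {"x":0,"y":0,"z":0,"turn":0,"fingers":51},
  {"x":0,"y":0,"z":0,"turn":0,"fingers":51},
])

```text
time: 41.55
ee_pos: [0.5203, -0.3985, 0.0309]
eef_rot: [0.157, 3.138, -0.0]
wrist_force: [-0.6, -0.2, 2.3]
grip_width: 0.0434
grip_force: 2.2
```

Cheese A is ripe: it gave 4.6 mm at only 2.2 N. It stays on the board. Next is cheese C.

>>> carry_out([
  {"x":0,"y":0,"z":0,"turn":0,"fingers":60},
  {"x":0,"y":0,"z":0,"turn":0,"fingers":72},
  {"x":0,"y":0,"z":0,"turn":0,"fingers":78},
  {"x":0,"y":0,"z":-10,"turn":0,"fingers":80},
  {"x":0,"y":0,"z":-50,"turn":0,"fingers":80},
  {"x":0,"y":0,"z":-70,"turn":0,"fingers":80},
  {"x":0,"y":0,"z":-70,"turn":0,"fingers":80},
])

```text
time: 42.25
ee_pos: [0.5231, -0.4006, 0.1061]
eef_rot: [0.156, 3.131, -0.008]
wrist_force: [0.3, -0.5, 0.6]
grip_width: 0.0682
grip_force: 0.0
```

```bash
python3 -c "
from h import *
print(go(.402,-.351,.030,-.08), telemetry.read_state()['ee_pos'])"
```

```text
([126.0, 37.7, 75.0], -0.02) [ 0.52306211 -0.4006474   0.10607772]
```

>>> carry_out([
  {"x":123,"y":35,"z":0,"turn":-0.02,"fingers":80},
  {"x":123,"y":35,"z":0,"turn":-0.02,"fingers":80},
  {"x":123,"y":35,"z":0,"turn":-0.02,"fingers":80},
  {"x":123,"y":35,"z":0,"turn":-0.02,"fingers":80},
  {"x":123,"y":35,"z":0,"turn":-0.02,"fingers":80},
  {"x":123,"y":35,"z":40,"turn":-0.02,"fingers":80},
  {"x":123,"y":35,"z":70,"turn":-0.02,"fingers":78},
  {"x":123,"y":35,"z":70,"turn":-0.02,"fingers":68},
  {"x":123,"y":35,"z":70,"turn":-0.02,"fingers":60},
  {"x":123,"y":35,"z":70,"turn":-0.02,"fingers":57},
  {"x":123,"y":35,"z":70,"turn":-0.02,"fingers":56},
  {"x":123,"y":35,"z":70,"turn":-0.02,"fingers":55.9},
  {"x":123,"y":35,"z":70,"turn":-0.02,"fingers":55.4},
  {"x":123,"y":35,"z":70,"turn":-0.02,"fingers":55.4},
])

```text
time: 43.65
ee_pos: [0.4019, -0.3519, 0.0315]
eef_rot: [0.125, 3.138, -0.002]
wrist_force: [0.5, 0.5, 0.5]
grip_width: 0.0474
grip_force: 0.6
```

>>> carry_out([
  {"x":0,"y":0,"z":0,"turn":0,"fingers":54.8},
  {"x":0,"y":0,"z":0,"turn":0,"fingers":53},
  {"x":0,"y":0,"z":0,"turn":0,"fingers":51},
  {"x":0,"y":0,"z":0,"turn":0,"fingers":51},
])

```text
time: 44.05
ee_pos: [0.4016, -0.3517, 0.0311]
eef_rot: [0.125, 3.138, -0.001]
wrist_force: [0.6, -0.6, 4.6]
grip_width: 0.0436
grip_force: 2.4
```

>>> carry_out([
  {"x":0,"y":0,"z":0,"turn":0,"fingers":60},
  {"x":0,"y":0,"z":0,"turn":0,"fingers":72},
  {"x":0,"y":0,"z":0,"turn":0,"fingers":78},
  {"x":0,"y":0,"z":-10,"turn":0,"fingers":80},
  {"x":0,"y":0,"z":-50,"turn":0,"fingers":80},
  {"x":0,"y":0,"z":-90,"turn":0,"fingers":60},
  {"x":0,"y":0,"z":-140,"turn":0,"fingers":40},
  {"x":0,"y":0,"z":-190,"turn":0,"fingers":20},
  {"x":0,"y":0,"z":-230,"turn":0,"fingers":0},
  {"x":0,"y":0,"z":-230,"turn":0,"fingers":0},
])

```text
time: 45.05
ee_pos: [0.4044, -0.3541, 0.2696]
eef_rot: [0.125, 3.128, -0.015]
wrist_force: [0.4, -0.2, 1.0]
grip_width: 0.0002
grip_force: 0.0
```

```bash
python3 - <<'E'
from h import *
from bench import cams
q,d=cams.read_camera("top");_,_,M,K=load("top");P=proj3(d,M,K)
s=telemetry.read_state();print(s['time'],s['ee_pos'],s['grip_width'])
h=cv2.cvtColor(q,cv2.COLOR_RGB2HSV)
b=(h[...,0]>105)&(h[...,0]<130)&(h[...,1]>150)&(h[...,2]>80)&(d>0)&(P[...,0]>.55)&(P[...,0]<.7)&(P[...,2]>.18)
Q=P[b]; t=Q[Q[:,2]>np.percentile(Q[:,2],90)]
print(len(Q),Q.min(0).round(3),Q.max(0).round(3),t.mean(0).round(3))
for y in np.arange(-.1,.3,.05):
    w=Q[abs(Q[:,1]-y)<.025]
    if len(w): print(y.round(2),w.mean(0).round(3),w[:,2].max().round(3))
cv2.imwrite("pics/t4.png",cv2.resize(q[130:300,130:450],(800,425))[:,:,::-1])
E
```

```text
45.1 [ 0.40311726 -0.35287776  0.26591164] 0.00011439253244705881
283 [ 0.624 -0.096  0.182] [0.64  0.295 0.228] [0.636 0.095 0.226]
-0.1 [ 0.628 -0.093  0.199] 0.208
-0.05 [ 0.63  -0.042  0.207] 0.21
0.0 [ 0.63  -0.011  0.206] 0.21
0.05 [0.633 0.061 0.217] 0.227
0.1 [0.634 0.099 0.22 ] 0.228
0.15 [0.635 0.139 0.215] 0.228
0.2 [0.635 0.201 0.207] 0.21
0.25 [0.637 0.251 0.207] 0.209
```

View pics/t4.png

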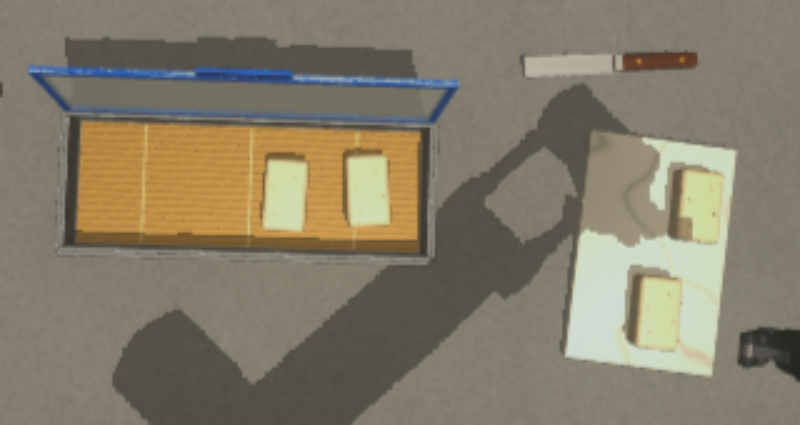

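Both board cheeses, A and C, are ripe, and both are flat on the board. Cheeses 3 and 4 are firm and flat in the box at (285,190) and (367,188). The lid is open with its tab at (243,73). Now I'll go behind the lid with the fingers shut.

```bash
python3 -c "
from h import *
print(go(.70,.10,.266,-.03))
print(go(.70,.10,.200,-.03))"
```

```text
([-259.9, 475.1, -1.0], -0.05)
([-259.4, 475.4, 65.0], -0.05)
```

>>> carry_out([
  {"x":-260,"y":475,"z":-12,"turn":-0.05,"fingers":0},
  {"x":-260,"y":475,"z":-12,"turn":-0.05,"fingers":0},
  {"x":-260,"y":475,"z":-12,"turn":-0.05,"fingers":0},
  {"x":-260,"y":475,"z":-12,"turn":-0.05,"fingers":0},
  {"x":-260,"y":475,"z":-12,"turn":-0.05,"fingers":0},
  {"x":-260,"y":475,"z":-12,"turn":-0.05,"fingers":0},
  {"x":-260,"y":475,"z":-12,"turn":-0.05,"fingers":0},
  {"x":-260,"y":475,"z":-12,"turn":-0.05,"fingers":0},
  {"x":-260,"y":475,"z":-12,"turn":-0.05,"fingers":0},
  {"x":-260,"y":475,"z":-12,"turn":-0.05,"fingers":0},
  {"x":-260,"y":475,"z":-12,"turn":-0.05,"fingers":0},
  {"x":-260,"y":475,"z":-12,"turn":-0.05,"fingers":0},
  {"x":-260,"y":475,"z":-12,"turn":-0.05,"fingers":0},
  {"x":-260,"y":475,"z":-12,"turn":-0.05,"fingers":0},
  {"x":-260,"y":475,"z":-12,"turn":-0.05,"fingers":0},
])

```text
time: 46.6
ee_pos: [0.6976, 0.1001, 0.2723]
eef_rot: [-0.049, -3.14, 0.001]
wrist_force: [0.1, -0.5, -0.9]
grip_width: -0.0002
grip_force: 0.0
```

```bash
python3 - <<'E'
from h import *
p,d,P,T=wristpts(); T=T*1000; s=telemetry.read_state(); print(s['ee_pos'])
f=(d>0)&(abs(T[...,0])<16)&(abs(T[...,1])<25)&(T[...,2]>-45)&(T[...,2]<45)&(p.max(2)<110)
for lo in range(-20,45,4):
    q=T[f&(T[...,2]>=lo)&(T[...,2]<lo+4)]
    print(lo,len(q),q[:,0].min().round(1) if len(q) else '',q[:,0].max().round(1) if len(q) else '')
print(go(.70,.10,.200,-.03))
E
```

```text
[0.6977376  0.10007712 0.2726748 ]
-20 228 5.3 11.6
-16 211 5.7 11.5
-12 183 6.0 11.6
-8 73 6.1 11.5
-4 0  
0 0  
4 0  
8 0  
12 0  
16 0  
20 0  
24 0  
28 0  
32 0  
36 0  
40 0  
44 0  
([-2.3, 0.0, 72.7], -0.001)
```

>>> carry_out([
  {"x":-2,"y":0,"z":40,"turn":0,"fingers":0},
  {"x":-2,"y":0,"z":72,"turn":0,"fingers":0},
  {"x":-2,"y":0,"z":72,"turn":0,"fingers":0},
  {"x":20,"y":0,"z":72,"turn":0,"fingers":0},
  {"x":40,"y":0,"z":72,"turn":0,"fingers":0},
  {"x":55,"y":0,"z":72,"turn":0,"fingers":0},
  {"x":68,"y":0,"z":72,"turn":0,"fingers":0},
  {"x":80,"y":0,"z":72,"turn":0,"fingers":0},
  {"x":80,"y":0,"z":72,"turn":0,"fingers":0},
])

```text
time: 47.55
ee_pos: [0.6175, 0.1038, 0.202]
eef_rot: [0.047, 3.14, 0.0]
wrist_force: [-0.7, -0.3, 0.0]
grip_width: 0.0001
grip_force: 0.0
```

>>> carry_out([
  {"x":10,"y":0,"z":1,"turn":0,"fingers":0},
  {"x":20,"y":0,"z":2,"turn":0,"fingers":0},
  {"x":34,"y":0,"z":5,"turn":0,"fingers":0},
  {"x":47,"y":0,"z":9,"turn":0,"fingers":0},
  {"x":60,"y":0,"z":15,"turn":0,"fingers":0},
  {"x":72,"y":0,"z":22,"turn":0,"fingers":0},
  {"x":83,"y":0,"z":30,"turn":0,"fingers":0},
  {"x":94,"y":0,"z":39,"turn":0,"fingers":0},
  {"x":103,"y":0,"z":50,"turn":0,"fingers":0},
  {"x":112,"y":0,"z":61,"turn":0,"fingers":0},
  {"x":112,"y":0,"z":61,"turn":0,"fingers":0},
])

```text
time: 48.65
ee_pos: [0.5033, 0.107, 0.1369]
eef_rot: [-0.046, -3.136, 0.001]
wrist_force: [-0.1, 0.2, -0.1]
grip_width: 0.0
grip_force: 0.0
```

```bash
python3 - <<'E'
from h import *
from bench import cams
q,d=cams.read_camera("scene")
cv2.imwrite("pics/s5.png",cv2.resize(q[70:270,150:400],(750,600))[:,:,::-1])
E
```

```text
(no output)
```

View pics/s5.png

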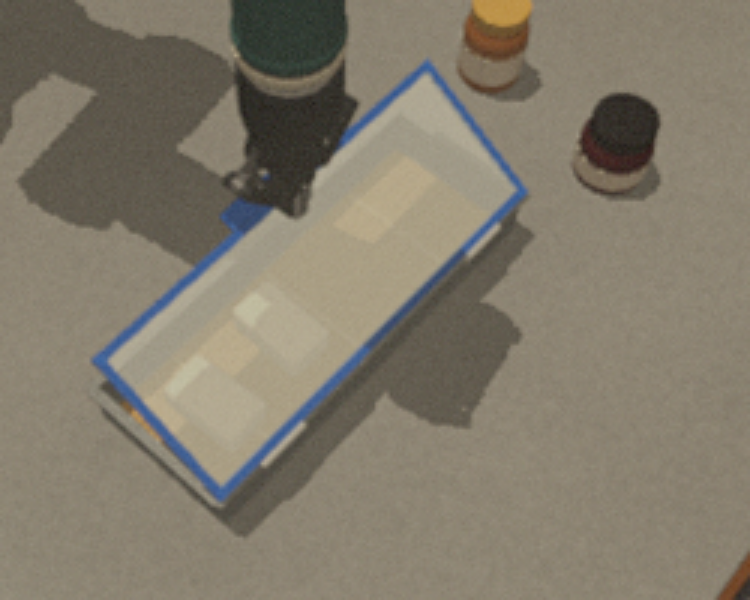

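The lid is well past vertical and nearly down, with the fingers on its upper face near the tab at (245,212). I'll continue pressing gently.

>>> carry_out([
  {"x":7,"y":0,"z":12,"turn":0,"fingers":0},
  {"x":13,"y":0,"z":24,"turn":0,"fingers":0},
  {"x":18,"y":0,"z":38,"turn":0,"fingers":0},
  {"x":22,"y":0,"z":51,"turn":0,"fingers":0},
  {"x":23,"y":0,"z":58,"turn":0,"fingers":0},
  {"x":24,"y":0,"z":65,"turn":0,"fingers":0},
  {"x":24,"y":0,"z":69,"turn":0,"fingers":0},
  {"x":24,"y":0,"z":69,"turn":0,"fingers":0},
])

```text
time: 49.5
ee_pos: [0.4822, 0.1079, 0.07]
eef_rot: [-0.047, -3.14, 0.0]
wrist_force: [0.1, -0.8, 0.3]
grip_width: -0.0001
grip_force: 0.0
```

>>> carry_out([
  {"x":0,"y":0,"z":3,"turn":0,"fingers":0},
  {"x":0,"y":0,"z":6,"turn":0,"fingers":0},
  {"x":0,"y":0,"z":8,"turn":0,"fingers":0},
  {"x":0,"y":0,"z":8,"turn":0,"fingers":0},
])

```text
time: 49.9
ee_pos: [0.483, 0.108, 0.0639]
eef_rot: [0.047, 3.141, 0.0]
wrist_force: [-3.1, -0.3, 7.7]
grip_width: -0.0005
grip_force: 3.8
```

>>> carry_out([
  {"x":0,"y":0,"z":1,"turn":0,"fingers":0},
  {"x":0,"y":0,"z":2,"turn":0,"fingers":0},
  {"x":0,"y":0,"z":2,"turn":0,"fingers":0},
])

```text
time: 50.2
ee_pos: [0.4832, 0.1081, 0.0638]
eef_rot: [0.047, 3.141, 0.0]
wrist_force: [-7.5, -1.6, 22.2]
grip_width: -0.0002
grip_force: 10.6
```

The lid is at its stop: the force is up and there is no further motion. I'll retreat upward and check.

>>> carry_out([
  {"x":0,"y":0,"z":-5,"turn":0,"fingers":0},
  {"x":0,"y":0,"z":-40,"turn":0,"fingers":0},
  {"x":0,"y":0,"z":-90,"turn":0,"fingers":0},
  {"x":40,"y":0,"z":-140,"turn":0,"fingers":0},
  {"x":80,"y":0,"z":-190,"turn":0,"fingers":0},
  {"x":80,"y":0,"z":-190,"turn":0,"fingers":0},
  {"x":80,"y":0,"z":-190,"turn":0,"fingers":0},
])

```text
time: 50.9
ee_pos: [0.4034, 0.1109, 0.255]
eef_rot: [0.046, 3.133, 0.003]
wrist_force: [1.2, 0.5, -0.6]
grip_width: 0.0
grip_force: 0.0
```

```bash
python3 - <<'E'
from h import *
from bench import cams
q,d=cams.read_camera("scene")
q2,_=cams.read_camera("top")
c=cams.calibration("scene");P=proj3(d,c["cam_to_world"],[c["fx"],c["fy"],c["cx"],c["cy"]])
h=cv2.cvtColor(q,cv2.COLOR_RGB2HSV)
b=(h[...,0]>105)&(h[...,0]<130)&(h[...,1]>120)&(d>0)&(P[...,0]<.7)&(P[...,0]>.4)&(abs(P[...,1]-.1)<.22)
Q=P[b]; print(len(Q),np.c_[np.ones(len(Q)),Q[:,0]].shape,np.linalg.lstsq(np.c_[np.ones(len(Q)),Q[:,0]-.61],Q[:,2],rcond=None)[0].round(4))
cv2.imwrite("pics/f6.png",np.hstack([q[60:360,40:400],cv2.resize(q2[130:300,130:450],(440,300))])[:,:,::-1])
E
```

```text
723 (723, 2) [0.0654 0.002 ]
```

View pics/f6.png

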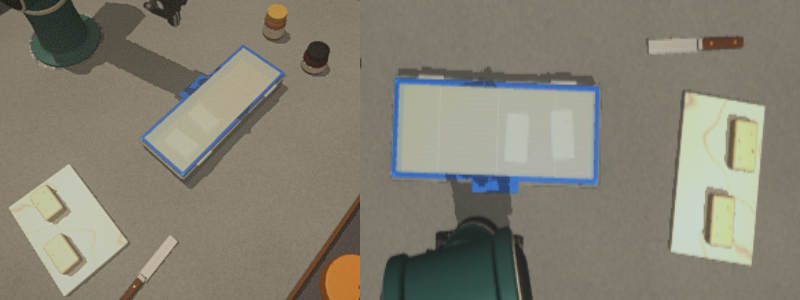

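The lid lies level, with a slope of 0.002 at height 0.065. The two firm cheeses are inside at (517,138) and (563,135), the two ripe ones are flat on the board at (743,145) and (720,220), and the jars and knife are undisturbed. Handing in.

```bash
python3 -c "
from bench import robot
print(robot.hand_in())"
```

```text
the job is handed in; nothing more can be done
None
```

I handed the job in at about 51 s: two ripe cheeses are flat on the marble board, two firm ones are flat on the mat in the box, and the lid is shut; one firm cheese sat on the board for a while and was put back after my first squeezes pinched only the top edges (peak grip 17.6 N).

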